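# Load a culture dish under the sprung hold-down flap of a counting stage

### The arm

A 6-joint arm with a two-finger parallel gripper is mounted at the origin on the work surface. World frame = base frame: x ahead of the robot, y to its left, z up, the work surface at z = 0. Lengths are in m, angles in rad, forces in N, time in s.
With the tool pointing down it reaches from about 0.35 to 0.85 m from the base axis. Payload 8.1 kg.
Tool frame: the origin (TCP) lies where the fingers leave the gripper's body, on its centre line; the fingertips stand 84 mm ahead of it and the grasp point (between the pads) lies 65 mm ahead of it; z points along the fingers, y is the line along which they close (so a half turn about z gives the same grasp; the last joint's range is limited). The gripper opens to 93 mm and grips with 3 to 60 N. Pads are 15 mm wide; open, the fingers measure 128 mm over their backs; the gripper's body (75 mm by 188 mm) begins 65 mm behind the grasp point.
Start: joints at [-0.085, 0.13, 1.488, -0, 1.523, -0.085], TCP at [0.6, 0, 0.303] pointing down, gripper open.
Joint ranges: [-2.96, 2.96], [-0.89, 2.26], [0.02, 2.5], [-1.34, 4.48], [0, 2.73], [-2.66, 2.66]. Speed limits (rad/s): [2.39, 2.39, 2.79, 3.14, 3.14, 3.14].

### API

Orientations are given as a rotation vector (axis times angle).
In Python, from plant import robot gives the robot as it stands.
- The arm moves only by the shell command python3 -m jog 'ROWS' [FORCE]. ROWS is text: rows parted by semicolons, each of 5 numbers parted by spaces: the opening, from 0 (shut) to 1 (fully open), then the shift along the tool's x, y, z in m, then the turn about the tool's z in degrees. A call has 1 to 10 rows; each row shifts and turns the commanded pose from where the row before left it, along the tool's axes as they then stand; what a row does not reach is not made up. A row lasts 1/12 s, in which the tool goes at most 41.7 mm and 7.16 degrees, less where a joint would pass 70% of its speed; a pose out of reach is approached as far as the arm can. A call with a gripper value outside its range is refused whole. The fingers move at their own pace and stop on an object; FORCE is the grip in N (left out, the last holds). Time passes only in rows, so rows that do not move let the fingers close. It gives the time, the measured TCP pose, the force, the opening and the grip force at its end, in the units of the state.
- robot.read_state(): the state, without advancing time (a new reading comes with each control period).
- robot.read_camera(name): name is "scene" or "side" or "wrist"; returns a dict with "color" (480x640x3 uint8, red, green, blue), "intrinsics" (3x3 intrinsics, pixels), "k1" (the pictures are not rectified: a ray, as slopes to the right and down, at radius r is drawn at 1 + k1 r^2 times it, then the intrinsics apply), "pose" (4x4, takes a point from camera to world coordinates); the wrist camera has in their place "tool_from_camera" (4x4, takes a point from camera to tool coordinates, whose origin is the TCP and whose axes are the flange's). Camera axes: x right, y down, z forward; pixel columns grow to the right and rows downward; lengths in m; the calibration is good to about 2 mm. A picture is of the moment at which its call begins: read the wrist's pose just before it. There is no depth.
- robot.close_job(): hands the job in; it is judged then, once.
The state is a dict: "t": time; "q": joint angles; "dq": joint speeds; "joint_torque": joint torques, N m; "tool_pos": TCP position; "orientation": TCP orientation; "force": force on the tool from outside, world axes, zero at the start; "wrist_torque": the same for the moment, N m; "opening": finger opening in m; "gripper_force": force on a finger pad.
Only numpy, scipy, OpenCV 4.12 (cv2) and the standard library are available. Lean on these libraries where they do the work, as an engineer would, in place of code of your own. Each camera call takes 0.05 s, during which the arm holds its last target. There are 200 camera calls.

### The job

Load the dish that lies in the stage's lane for counting: press the flap's long side bar down with one fingertip and keep the flap raised while the other fingertip pushes the dish along the lane and under it, fully home against the end stop. Then let go of the bar so that the flap settles on the dish and holds it, and move clear. Only push the dish, never lift or tip it, and leave the spare dishes, the tally counter and the pen cup alone.

Things in the scene. Friction and masses are not known exactly. Their poses are not given: they have to be found in the camera images.
- stage: Counting stage, fixed: flat black light box 235 x 122 mm, white deck 24 mm above the table. Dish lane along its x, pushed towards +x, 64 mm wide between rails 8 mm above the deck and 5 mm thick, from x = -148 to the end stop's face at x = +30 mm (stop 12 mm high). Origin: at table height under the centre of the dish's home place (dish touching the stop). z up, y left when looking along +x.
- flap_lip (a point): Middle of the lower edge of the lip at the flap's front. The steel flap spans the lane, stage x = -12 to +28 mm. Closed, it is level, 22 mm above the deck, and the lip (3 mm thick, stage y = -28 to -5 mm, front face at x = -12 mm) hangs to 6 mm above the deck: the dish cannot pass and pushing it on the lip does not open the flap. Axes turn with the flap.
- flap_hinge (a point): Middle of the flap's hinge line, which runs parallel to the stage's x at stage y = +42 mm, 46 mm above the table, between two posts of that height (8 x 10 mm, at stage x = -18 and +34 mm). The flap's plate lies on its -y side, the side bar on its +y side, so pressing the bar raises the flap. Origin at stage x = +8 mm.
- flap (a joint): Angle of the flap, rad: 0 closed, grows as the side bar goes down and the free edge rises; stop at 0.55. The dish goes under freely above 0.22; 0.3 to 0.4 is a good opening. A spring shuts it: 0.09 N m at 0, 0.21 at 0.4 (about 6 N on the bar 32 mm from the hinge). Resting on the dish it reads about 0.18.
- press_bar (a point): Side bar, rigid with the flap: steel plate 175 (x) x 50 (y) x 4 mm outside the lane. Origin: centre of its top face. Closed, the top is level, 39 mm above the table, over stage x = -150 to +25, y = +50 to +100 mm. A fingertip can slide along it while pressing. At flap angle 0.3 its top at stage y = 70 mm is 6 mm above the deck, so a second tip of equal height stands in the lane at the dish's side.
- dish: The culture dish to load: clear round flat dish with amber jelly, 60 mm across, 15 mm high, 20 to 45 g, lying loose on the deck in the lane, before the flap. Origin: centre of its underside; z up.
- spare_dishes: Stack of three such dishes as one piece, 60 mm across, 45 mm high, on the table to the right of the stage. Leave alone. Origin: centre of its underside.
- tally_counter: Small grey hand counter, 50 x 44 x 28 mm, on the table to the right of the stage. Leave alone. Origin: centre of its underside.
- pen_cup: White cup with pens, 68 mm across, 85 mm high (pens to 127 mm), on the table to the left of the stage. Leave alone. Origin: centre of its underside.
Not all that is in view belongs to the job. There is more than one size of the dish; the job needs the middle-sized.

How it is judged:
By the outcome, as a careful person would: the job done as asked, in the order asked, and still so for the second after the job is handed in, with the robot touching nothing.
It also fails if it takes over 42 s, if anything falls off the work surface, if the arm or the gripper's body presses on something with over 40 N, if the wrist force passes 120 N, or if a joint passes its speed limit or range.

## Working session

There is one attempt and no reset: what is moved stays moved. The work goes in short steps, Python scripts to look and compute and a shell command to move; the robot and the scene stay as the last step left them, time stands still between calls to the robot, and variables do not carry over. Pictures are saved under pics/ and viewed, at most 10 in all, crops included, and the job is handed in when it is done.

```bash
mkdir -p pics; ls; cat > h.py <<'E'
import numpy as np, cv2
from plant import robot
def ray(cam,u,v,pose=None):
    K=np.array(cam["intrinsics"]);k=cam["k1"]
    d=cv2.undistortPoints(np.array([[[u,v]]],float),K,np.array([k,0,0,0,0.]))[0,0]
    T=np.array(cam["pose"]) if pose is None else pose
    r=T[:3,:3]@np.array([d[0],d[1],1]); return T[:3,3],r
def onz(cam,u,v,z,pose=None):
    o,r=ray(cam,u,v,pose); return o+r*(z-o[2])/r[2]
def wpose(st,cam):
    T=np.eye(4);T[:3,:3]=cv2.Rodrigues(np.array(st["orientation"],float))[0];T[:3,3]=st["tool_pos"]
    return T@np.array(cam["tool_from_camera"])
E
python3 - <<'E'
from h import *
st=robot.read_state();print(st)
for n in ("scene","side","wrist"):
    c=robot.read_camera(n);cv2.imwrite(f"pics/{n}0.png",c["color"][...,::-1])
    print(n,c["intrinsics"],c["k1"],c.get("pose"),c.get("tool_from_camera"))
E
```

```text
pics
{'t': 0.0, 'q': array([-8.54239529e-02,  1.31151613e-01,  1.48925964e+00, -7.52133192e-07,
        1.52301544e+00, -8.54307770e-02]), 'dq': array([-0.00167358,  0.00233083, -0.0003569 ,  0.00248988,  0.00024365,
       -0.00019223]), 'joint_torque': array([-1.61290725e-03, -5.59853125e+01, -4.91755986e+01,  7.67333270e-02,
        3.59135563e-02, -2.97389461e-04]), 'tool_pos': array([5.99585377e-01, 4.32545503e-05, 3.01703809e-01]), 'orientation': array([-2.22044189e+00, -2.22045712e+00,  1.85593790e-03]), 'force': array([0.20449984, 0.00450637, 0.63093907]), 'wrist_torque': array([-0.03959115, -0.03884157,  0.02686317]), 'gripper_force': 0.0, 'opening': 0.09313224392334164}
scene [[444.04466589   0.         321.46288531]
 [  0.         444.04466589 236.35524288]
 [  0.           0.           1.        ]] 0.024681760417055085 [[-0.1046683   0.80681145 -0.58146352  0.95992163]
 [ 0.99449778  0.08237074 -0.06472416  0.05543221]
 [-0.00432461 -0.58503875 -0.81099381  0.64422992]
 [ 0.          0.          0.          1.        ]] None
side [[593.78493401   0.         323.81609345]
 [  0.         593.78493401 244.93610192]
 [  0.           0.           1.        ]] -0.1458317033416261 [[-0.95966022 -0.15763217  0.23281831  0.31229793]
 [-0.28079302  0.49489321 -0.82233569  0.90691983]
 [ 0.01440636 -0.8545366  -0.51919134  0.61339812]
 [ 0.          0.          0.          1.        ]] None
wrist [[349.62320798   0.         327.26906587]
 [  0.         349.62320798 232.43618519]
 [  0.           0.           1.        ]] -0.0702618153460125 None [[ 1.03504322e-03 -9.67924053e-01 -2.51240834e-01  6.98945946e-02]
 [ 9.99999413e-01  9.21327517e-04  5.70239917e-04  2.16172029e-04]
 [-3.20473838e-04 -2.51241277e-01  9.67924438e-01 -8.26860056e-02]
 [ 0.00000000e+00  0.00000000e+00  0.00000000e+00  1.00000000e+00]]
```

View pics/scene0.png

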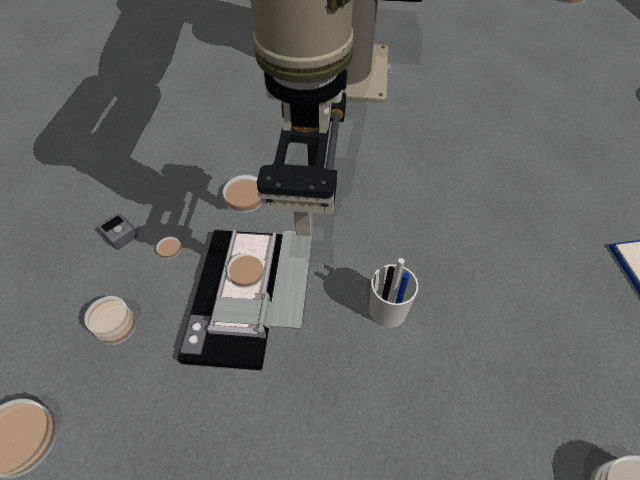

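View pics/wrist0.png

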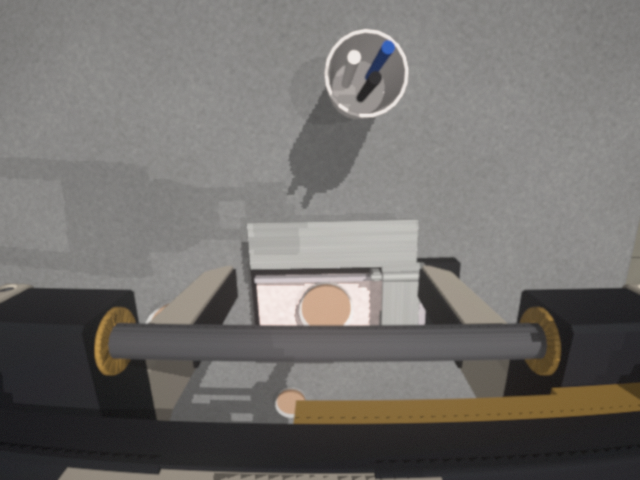

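View pics/side0.png

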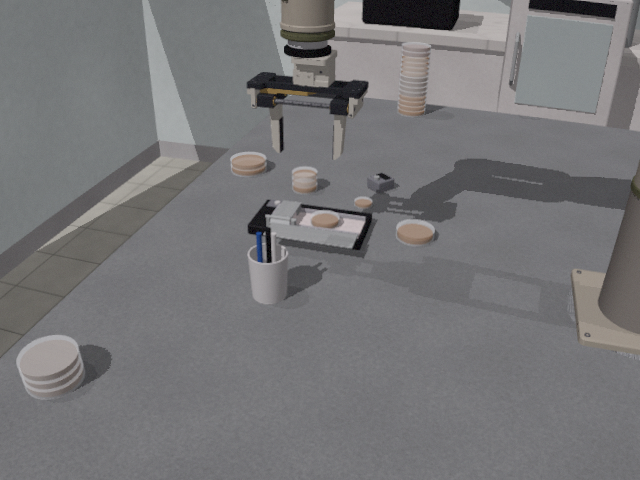

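Scene: the stage is centred near (240,300), its lane runs down the image (about world +x), and the bar is at (290,280). The dish is at (246,269), the pen cup at (391,297), the counter at (117,232) and the spares at (110,318). Wrist: the bar's corners are near (248,224), (417,220), (417,268) and (250,270), with the dish at (325,307). Side: the same layout, with the cup in front of the stage at (268,272).

```bash
python3 - <<'E'
from h import *
a=cv2.imread("pics/wrist0.png")[200:350,230:480];b=cv2.imread("pics/scene0.png")[215:375,170:320]
a=cv2.resize(a,None,fx=3,fy=3,interpolation=cv2.INTER_CUBIC);cv2.imwrite("pics/wcrop.png",a)
c=cv2.resize(b,None,fx=3.75,fy=3.75,interpolation=cv2.INTER_CUBIC);cv2.imwrite("pics/scrop.png",c)
E
```

```text
(no output)
```

View pics/wcrop.png

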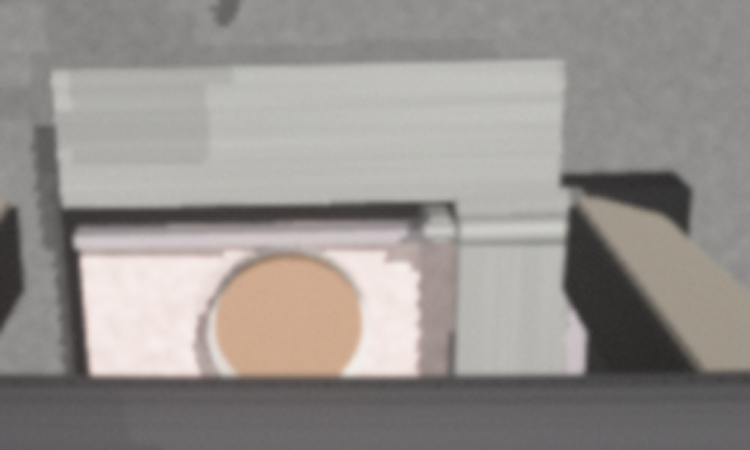

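View pics/scrop.png

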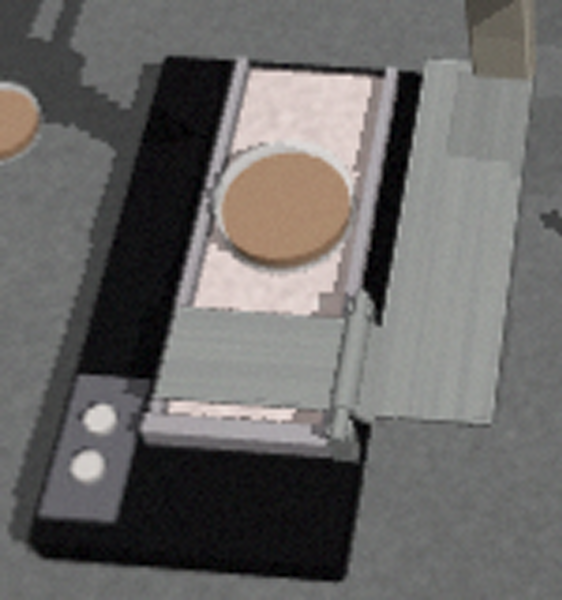

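Wrist crop (×3): the bar's outer corners are (53,70) and (564,60), and its inner edge runs (62,207)–(450,203). Scene crop (×3.75): the bar's corners are (425,62), (493,424) and (372,418), and the dish rim centre is about (286,207).

```bash
python3 - <<'E'
from h import *
st=robot.read_state();w=robot.read_camera("wrist");s=robot.read_camera("scene")
P=wpose(st,w)
W=lambda x,y,z:onz(w,230+(x+.5)/3-.5,200+(y+.5)/3-.5,z,P)[:2]
S=lambda x,y,z:onz(s,170+(x+.5)/3.75-.5,215+(y+.5)/3.75-.5,z)[:2]
a,b,c,d=[W(*p,.039) for p in((53,70),(564,60),(62,207),(450,203))]
print("wrist",a,b,c,d,np.linalg.norm(b-a))
e,f,g=[S(*p,.039) for p in((425,62),(372,418),(493,424))]
print("scene",e,f,g,np.linalg.norm(f-e),np.linalg.norm(g-f))
for v in (b-a,d-c,f-e): print("yaw",np.degrees(np.arctan2(v[1],v[0])))
for n,A,B,i in(("w",a,b,100),("s",e,f,50)):
    u=(B-A)/np.linalg.norm(B-A);l=np.array([-u[1],u[0]])
    m=(A+B)/2; o=m+u*62.5e-3-l*i*1e-3
    for D in (W(289,325,.039),S(286,207,.039)):
        pass
    dd=S(286,207,.024+.013); q=dd-o
    print(n,"origin",o,"dish",dd,"in stage",q@u,q@l)
# jelly centre by mask, both cams
for n,cam,pp in(("scene",s,None),("wrist",w,P)):
    hsv=cv2.cvtColor(np.array(cam["color"]),cv2.COLOR_RGB2HSV)
    m=cv2.inRange(hsv,(5,70,90),(25,255,255));k,L,stt,ce=cv2.connectedComponentsWithStats(m)
    for i in range(1,k):
        if stt[i,4]>150: print(n,stt[i],ce[i],onz(cam,*ce[i],.036,pp)[:2])
for uv in ((391,315),(380,322)): print("cup base",onz(s,*uv,0)[:2])
E
```

```text
wrist [ 0.51832476 -0.00992312] [ 0.69158617 -0.00620954] [ 0.51865627 -0.05931315] [ 0.65482666 -0.05754822] 0.17330120288279366
scene [ 0.52182779 -0.0589355 ] [ 0.69514286 -0.05264192] [ 0.69281774 -0.00525488] 0.17342929762008696 0.047444053559192234
yaw 1.2278573210833315
yaw 0.7425778369130123
yaw 2.079662367771952
w origin [ 0.66958396 -0.10670409] dish [ 0.60248278 -0.10634444] in stage -0.06707807526159157 0.00179744352396688
s origin [ 0.67275861 -0.10348772] dish [ 0.60248278 -0.10634444] in stage -0.07033321348116624 -0.000304602012755357
scene [226 180  35  31 820] [242.93658537 194.66341463] [ 0.44566508 -0.14438204]
scene [159 239  21  19 300] [168.77333333 248.04      ] [ 0.57323764 -0.24212459]
scene [230 256  33  30 798] [245.98370927 270.54135338] [ 0.60318438 -0.1062071 ]
scene [   0  406   49   67 2479] [ 21.15853167 436.21177894] [ 0.87199884 -0.33796648]
scene [ 16 425  38  49 152] [ 41.03289474 450.59210526] [ 0.88552035 -0.30528478]
wrist [ 303  285   46   40 1546] [325.67011643 305.80206986] [ 0.59806782 -0.10337207]
wrist [  94  307   41   68 1367] [109.60351134 340.38917337] [ 0.34581484 -0.15103089]
wrist [525 308  35  67 617] [547.15721232 335.78119935] [ 0.855105   -0.14411042]
wrist [ 278  384  362   40 8793] [461.39383601 406.94916411] [ 0.76418563 -0.24104868]
cup base [0.63952298 0.12960784]
cup base [0.65334102 0.11263572]
```

```bash
python3 -m jog '0.645 -0.035 -0.024 0 0;0.645 -0.034 -0.024 0 0;0.645 0 0 0.02 7;0.645 0 0 0.02 7;0.645 0 0 0.02 7;0.645 0 0 0.01 7;0.645 0 0 0.01 7;0.645 0 0 0 7;0.645 0 0 0 7;0.645 0 0 0 7' && python3 -m jog '0.645 0 0 0 7;0.645 0 0 0 7;0.645 0 0 0 7;0.645 0 0 0 7;0.645 0 0 0 4.7;0.645 0 0 0 0;0.645 0 0 0 0;0.645 0 0 0 0' && python3 - <<'E'
from h import *
st=robot.read_state();print({k:st[k] for k in("t","tool_pos","orientation","opening","force")})
w=robot.read_camera("wrist");cv2.imwrite("pics/w1.png",w["color"][...,::-1])
E
```

```text
t: 1.08
tool_pos: [0.5521, -0.0683, 0.2222]
orientation: [-3.007, -0.909, 0.001]
force: [-0.3, -0.1, 0.9]
opening: 0.0597
gripper_force: 0.0
t: 1.75
tool_pos: [0.5524, -0.0683, 0.2227]
orientation: [-3.141, -0.04, 0.0]
force: [-0.5, 0.2, -0.3]
opening: 0.06
gripper_force: 0.0
{'t': 1.75, 'tool_pos': array([ 0.55239865, -0.06830822,  0.2226789 ]), 'orientation': array([-3.14128317e+00, -4.04309226e-02,  1.92287895e-04]), 'opening': 0.05995185336803707, 'force': array([-0.52636297,  0.23388312, -0.34255384])}
```

View pics/w1.png

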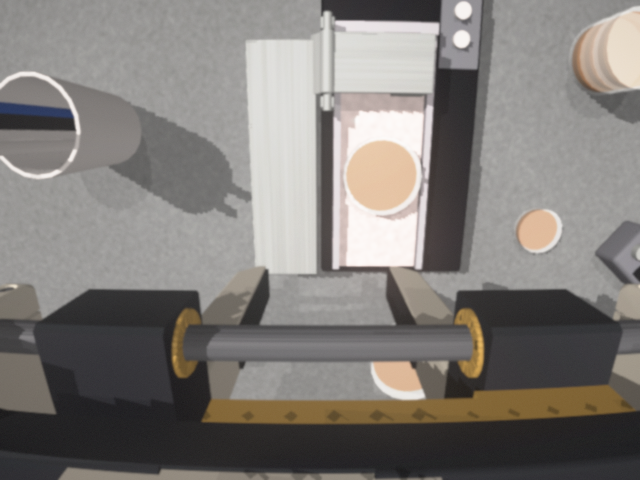

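The whole stage is now in view. The bar's corners are (247,40), (256,273) and (317,273). The lane's open end at row 268 spans columns 333–424 over the rails, and the dish rim spans columns 343–422 and rows 136–215.

```bash
python3 - <<'E'
from h import *
st=robot.read_state();w=robot.read_camera("wrist");P=wpose(st,w);R=cv2.Rodrigues(st["orientation"])[0]
W=lambda u,v,z:onz(w,u,v,z,P)
tool=lambda p:(R.T@(p-st["tool_pos"]))*1e3
pts={"barA":(247,40,.039),"barB":(256,273,.039),"barC":(317,273,.039),"railLo end":(333,268,.032),"railRo end":(424,268,.032),"railRo far":(437,92,.032),"dishL":(343,176,.038),"dishR":(422,176,.038),"dishT":(383,136,.038),"dishB":(383,215,.038),"flapfront":(385,93,.046),"stop":(380,30,.036),"stop2":(380,22,.036)}
for k,v in pts.items():
    p=W(*v);print(k,p[:2].round(4),"tool",tool(p).round(1))
hsv=cv2.cvtColor(np.array(w["color"]),cv2.COLOR_RGB2HSV)
m=cv2.inRange(hsv,(5,70,90),(25,255,255));k,L,s,ce=cv2.connectedComponentsWithStats(m)
for i in range(1,k):
    if s[i,4]>2000: print(s[i],ce[i],tool(W(*ce[i],.036)).round(1))
E
```

```text
barA [ 0.6916 -0.0077] tool [140.7 -57.1 183.7]
barB [ 0.5171 -0.0107] tool [-33.8 -58.5 183.7]
barC [ 0.5186 -0.0604] tool [-33.6  -8.7 183.7]
railLo end [ 0.5207 -0.0735] tool [-31.8   4.4 190.7]
railRo end [ 0.5226 -0.1495] tool [-31.8  80.4 190.7]
railRo far [ 0.6612 -0.1467] tool [106.8  81.1 190.7]
dishL [ 0.5973 -0.0787] tool [ 44.6  11.5 184.7]
dishR [ 0.5991 -0.139 ] tool [ 44.9  71.8 184.7]
dishT [ 0.6277 -0.1073] tool [ 74.3  40.9 184.7]
dishB [ 0.5679 -0.1111] tool [ 14.5  43.1 184.7]
flapfront [ 0.6571 -0.1058] tool [103.7  40.1 176.7]
stop [ 0.7012 -0.1013] tool [147.9  36.8 186.7]
stop2 [ 0.7065 -0.1011] tool [153.2  36.6 186.7]
[ 348  144   67   65 2753] [384.47075917 179.49836542] [ 41.9  43.5 186.7]
[  202   385   434    39 10675] [424.80496487 407.55662763] [-170.7   91.7  186.7]
```

```bash
python3 -m jog '0.645 -0.004 0.003 0.03 0;0.645 0 0 0.03 0;0.645 0 0 0.025 0;0.645 0 0 0.01 0;0.645 0 0 0 0;0.645 0 0 0.004 0;0.645 0 0 0.004 0;0.645 0 0 0.003 0;0.645 0 0 0.003 0;0.645 0 0 0 0'; python3 - <<'E'
from h import *
w=robot.read_camera("side");cv2.imwrite("pics/s2.png",cv2.resize(w["color"][140:290,200:420,::-1],None,fx=3.6,fy=3.6,interpolation=cv2.INTER_CUBIC))
E
```

```text
t: 2.68
tool_pos: [0.5502, -0.0721, 0.1158]
orientation: [3.14, 0.036, 0.006]
force: [-1.0, -0.8, 6.4]
opening: 0.06
gripper_force: 3.0
```

View pics/s2.png

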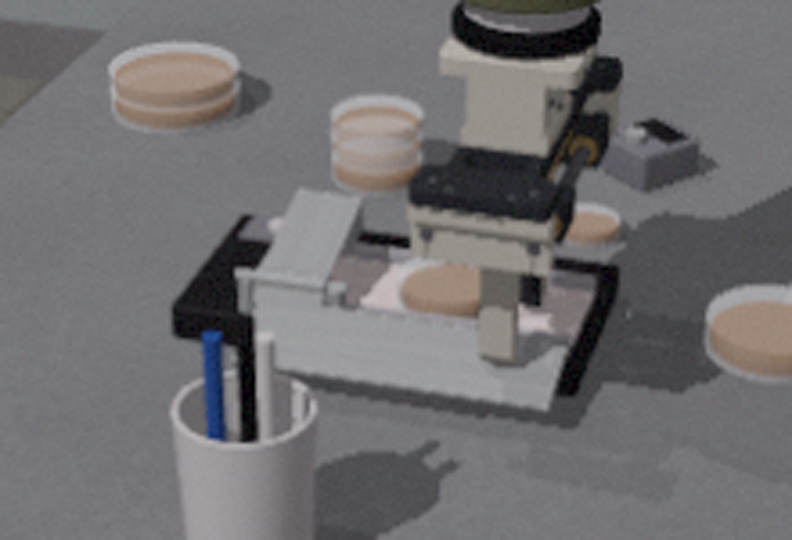

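The flap is raised: its plate slopes at crop (310,235), the bar is pressed down under the fingertip at (500,345), and the lane tip stands behind the dish. I'll press a little deeper, then push.

```bash
python3 -m jog '0.645 0 0 0.002 0;0.645 0.004 0 0 0;0.645 0.004 0 0 0;0.645 0.004 0 0 0;0.645 0.004 0 0 0;0.645 0.005 0 0 0;0.645 0.005 0 0 0;0.645 0.005 0 0 0;0.645 0.005 0 0 0;0.645 0.005 0 0 0' ; python3 -m jog '0.645 0.005 0 0 0;0.645 0.005 0 0 0;0.645 0.005 0 0 0;0.645 0.005 0 0 0;0.645 0.004 0 0 0;0.645 0.004 0 0 0;0.645 0 0 0 0'; python3 - <<'E'
from h import *
w=robot.read_camera("wrist");cv2.imwrite("pics/w3.png",w["color"][...,::-1])
E
```

```text
t: 3.57
tool_pos: [0.5902, -0.0702, 0.1133]
orientation: [-3.141, -0.036, -0.001]
force: [-4.1, 1.3, 5.9]
opening: 0.0598
gripper_force: 2.9
t: 4.15
tool_pos: [0.6188, -0.0695, 0.1136]
orientation: [-3.141, -0.036, -0.003]
force: [-1.1, 2.8, 5.5]
opening: 0.06
gripper_force: 2.7
```

View pics/w3.png

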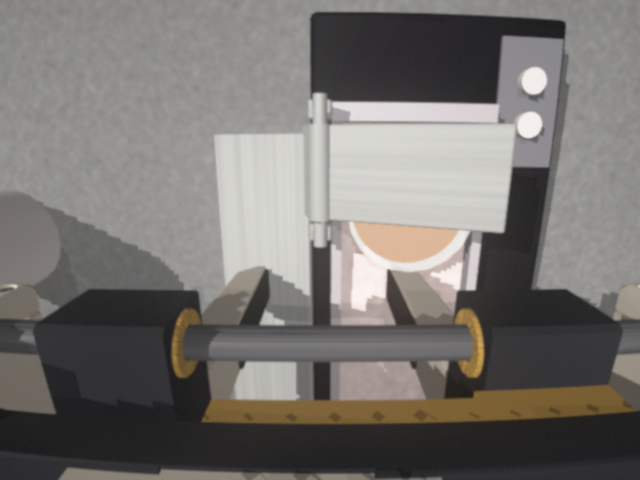

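The dish's front is under the raised flap (dish rear rim at (407,268), flap edge at row 228). I'll go on slowly and watch the force.

```bash
python3 -m jog '0.645 0.003 0 0 0;0.645 0.003 0 0 0;0.645 0.003 0 0 0;0.645 0.002 0 0 0;0.645 0 0 0 0'; for i in 1; do python3 -m jog '0.645 0.001 0 0 0;0.645 0.001 0 0 0;0.645 0 0 0 0'; done; python3 -m jog '0.645 0.001 0 0 0;0.645 0.001 0 0 0;0.645 0 0 0 0'
```

```text
t: 4.62
tool_pos: [0.6289, -0.0694, 0.1133]
orientation: [-3.141, -0.036, -0.001]
force: [-4.5, 1.3, 5.8]
opening: 0.0598
gripper_force: 4.8
t: 4.87
tool_pos: [0.6294, -0.0695, 0.113]
orientation: [-3.141, -0.036, 0.005]
force: [-12.2, 1.7, 13.0]
opening: 0.0602
gripper_force: 7.6
t: 5.12
tool_pos: [0.63, -0.0695, 0.1129]
orientation: [-3.141, -0.035, 0.011]
force: [-22.3, 1.7, 19.1]
opening: 0.0598
gripper_force: 12.7
```

It stopped hard at TCP x ≈ 0.629 (expected about 0.63), so the dish is home. I'll relieve the push, step back and then let the bar up.

```bash
python3 -m jog '0.645 -0.002 0 0 0;0.645 -0.003 0 0 0;0.645 -0.004 0 0 0;0.645 -0.004 0 0 0;0.645 0 0 -0.002 0;0.645 0 0 -0.002 0;0.645 0 0 -0.002 0;0.645 0 0 -0.003 0;0.645 0 0 -0.003 0;0.645 0 0 -0.005 0'; python3 -m jog '0.645 0 0 -0.01 0;0.645 0 0 -0.02 0;0.645 0 0 -0.03 0;0.645 -0.02 0 -0.03 0;0.645 -0.03 0 -0.01 0;0.645 0 0 0 0;0.645 0 0 0 0'; python3 - <<'E'
from h import *
w=robot.read_camera("wrist");cv2.imwrite("pics/w4.png",w["color"][...,::-1])
w=robot.read_camera("side");cv2.imwrite("pics/s4.png",cv2.resize(w["color"][140:290,200:420,::-1],None,fx=3.6,fy=3.6,interpolation=cv2.INTER_CUBIC))
E
```

```text
t: 5.95
tool_pos: [0.6187, -0.07, 0.1279]
orientation: [3.141, 0.036, -0.004]
force: [-0.4, -0.1, -0.5]
opening: 0.06
gripper_force: 0.0
t: 6.53
tool_pos: [0.5692, -0.0712, 0.2304]
orientation: [3.141, 0.035, 0.003]
force: [-0.2, 0.2, -0.4]
opening: 0.0601
gripper_force: 0.0
```

View pics/w4.png

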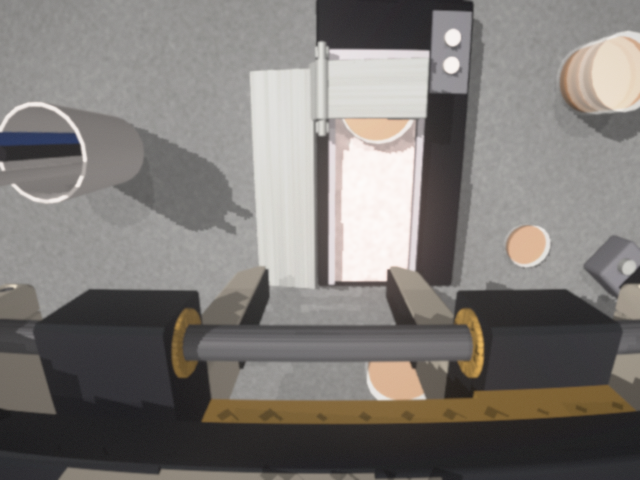

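View pics/s4.png

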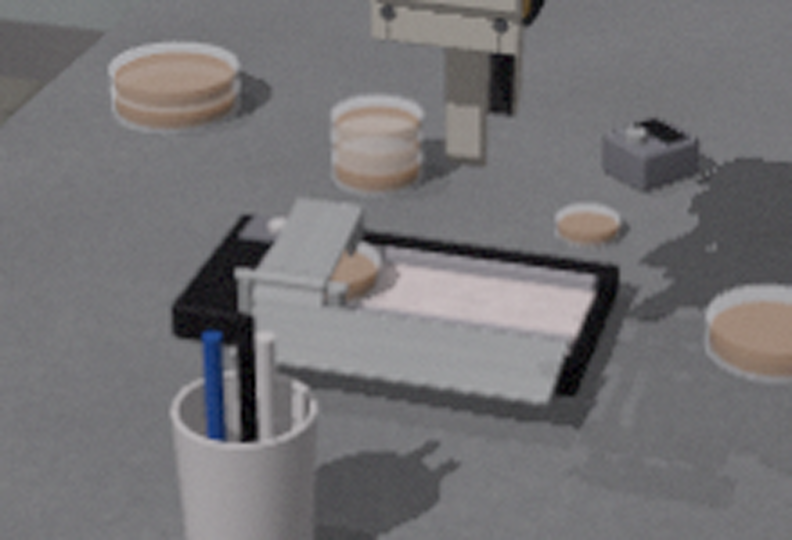

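The flap rests on the dish, and only the dish's rear rim shows at (377,143). The rail's open end is at about (330,284) and (411,284). As a check, the rear rim should stand 118 mm from the rail end.

```bash
python3 - <<'E'
from h import *
st=robot.read_state();w=robot.read_camera("wrist");P=wpose(st,w);R=cv2.Rodrigues(st["orientation"])[0]
f=lambda u,v,z:((R.T@(onz(w,u,v,z,P)-st["tool_pos"]))*1e3).round(1)
print(f(377,144,.038),f(377,142,.038),f(331,284,.032),f(411,284,.032),"post",f(321,134,.046))
E
```

```text
[ 68.4  37.4 190.8] [ 69.9  37.4 190.8] [-48.8   2.8 196.8] [-48.8  72.  196.8] post [ 75.6  -5.1 182.8]
```

```bash
python3 -c "
from plant import robot
print(robot.close_job())"
```

```text
the job is handed in; nothing more can be done
None
```

The dish is home against the end stop with the flap resting on it, the arm is clear, the spare dishes, counter and pen cup were not touched, and the job was handed in at about 6.6 s.

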